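# Lift the dark dowel stub from beside the saw blade with tongs

### The arm

A 6-joint arm with a two-finger parallel gripper is mounted at the origin on the work surface. World frame = base frame: x ahead of the robot, y to its left, z up, the work surface at z = 0. Lengths are in m, angles in rad, forces in N, time in s.
With the tool pointing down it reaches from about 0.35 to 0.875 m from the base axis. Payload 4.2 kg.
Tool frame: the origin (TCP) lies between the finger pads; the fingertips stand 19 mm ahead of it and the grasp point (between the pads) is the TCP (arm.tip_reach is the distance from the TCP to the fingertips, in m); z points along the fingers, y is the line along which they close (so a half turn about z gives the same grasp; the last joint's range is limited). The gripper opens to 87 mm and grips with 3 to 60 N. Pads are 19 mm wide; open, the fingers measure 117 mm over their backs; the gripper's body (75 mm by 190 mm) begins 51 mm behind the grasp point.
Start: joints at [-1.008, 0.385, 0.008, 0, -1.194, -0.259], TCP at [0.187, -0.596, 0.242] pointing down, gripper open.
Joint ranges: [-3.14, 3.14], [-1.21, 2.06], [-1.07, 1.41], [-3.16, 2.05], [-2.99, -0.16], [-3.1, 3.1]. Speed limits (rad/s): [2.79, 2.79, 3.14, 3.14, 3.14, 3.14].

### API

Orientations are given as [roll, pitch, yaw] about the fixed x, y, z axes, in that order (R = Rz(yaw) Ry(pitch) Rx(roll)).
In Python, from plant import read_state, cams, arm gives the robot as it stands.
- The arm moves only by the tool carry_out, never from a script. Its argument "plan" is a list of rows, each an object with "grip": the finger opening in m, from 0 to 0.087; "dp": the shift along the tool's x, y, z in m, a list of three; "spin": the turn about the tool's z in degrees. In form: [{"grip": grip, "dp": [dx, dy, dz], "spin": spin}, ...]. A call has 1 to 12 rows; each row is the pose to reach, as a shift and turn from the pose commanded when the call began, along the tool's axes at that moment; what a row does not reach only later rows make up. A row lasts 1/8 s, in which the tool goes at most 62.5 mm and 10.7 degrees, less where a joint would pass 70% of its speed; a pose out of reach is approached as far as the arm can. A call with a gripper value outside its range is refused whole. The fingers move at their own pace and stop on an object; the grip force is fixed at half the most. Time passes only in rows, so rows that repeat a pose let the fingers close. It gives the time, the measured TCP pose, the force, the opening and the grip force at its end, in the units of the state.
- read_state(): the state, without advancing time (a new reading comes with each control period).
- cams.camera(name): name is "scene" or "top" or "wrist"; returns a dict with "image" (480x640x3 uint8, red, green, blue), "depth" (480x640 float32, m along the optical axis (not along the pixel's ray), 0 where there is no reading), "fx", "fy", "cx", "cy" (pixels), "dist" ([k1, k2, p1, p2, k3] as OpenCV has them; the pictures are not rectified), "T" (4x4, takes a point from camera to world coordinates). Camera axes: x right, y up, looking along -z (the intrinsics and any distortion apply to the point x, -y, -z); pixel columns grow to the right and rows downward; lengths in m; the calibration is good to about 2 mm. A picture is of the moment at which its call begins.
- arm.finish_job(): hands the job in; it is judged then, once.
Trained networks look in the newest picture that a camera, given by its name, has taken for a name from the list of things; names that differ only in an ending like _2 or _b are one class to them, and where a whole thing is asked for, a point or a joint stands for the part that bears it (a point fixed in the world has none). Each returns a list of dicts, best first, with "score" (0 to 1); they miss things now and then, are a little off and sometimes report something else, mostly with a low value. They report only what shows in the picture. A call takes as long as a camera call.
- cams.boxes_of(camera, name): "uv" ([column, row] in pixels, amid what is visible of it).
- cams.spot_point(camera, name): "uv" ([column, row] in pixels: a listed point, or the origin of a listed thing).
The state is a dict: "t": time; "joints": joint angles; "qd": joint speeds; "joint_efforts": joint torques, N m; "ee_pos": TCP position; "eef_rot": TCP orientation; "force": force on the tool from outside, world axes, zero at the start; "wrist_torque": the same for the moment, N m; "grip_width": finger opening in m; "finger_force": force on a finger pad.
Only numpy, scipy, OpenCV 4.12 (cv2) and the standard library are available. Lean on these libraries where they do the work, as an engineer would, in place of code of your own. Each camera call takes 0.05 s, during which the arm holds its last target. There are 200 camera calls.

### The job

The saw has stopped but its blade is sharp: take the spring tongs by their red grip plates, close their jaws on the dark wooden dowel stub standing beside the blade, and lift it in the tongs to at least 10 cm above the table. Touch the stub with the tongs only, keep everything off the blade and its orange knife, and leave the pale stub and the other tools where they are. Finish while still holding the stub up, still, in the squeezed tongs; do not put it down or let go.

Things in the scene. Friction and masses are not known exactly. Their poses are not given: they have to be found in the camera images.
- tongs: Steel spring tongs, 245 mm long, 120 g, lying so that the arms close sideways, horizontally. Origin: at table level midway between the two red grip plates (grip here, fingers on the plates' outer faces); x along the tongs to the jaws, y to the left arm, z up. Plates x = -22 to 22 mm, 2 to 42 mm high. Pivot (22 mm post, 34 mm high) at x = -100 mm, jaws at x = 103 to 138 mm.
- tongs_jaws (a point): Midpoint between the jaws, at x = 120 mm of the tongs, 14 mm above their underside. Shallow V-shaped plates, 28 mm high from the underside, 35 mm long, which centre a round stub. Open: 57 mm between their nearest edges, 68 mm in the middle, 77 mm over the outside. Squeezing the plates shuts them, moving 2.2 times as much as the plates.
- tongs_left: Left arm (+y) of the tongs, with grip plate and jaw; origin on the pivot at table level. Width over both plates' outer faces: 54 mm sprung open, about 38 mm closed on a stub, about 26 mm fully squeezed. Both arms move alike, and spring open again when let out.
- tongs_right: Right arm (-y) of the tongs, with grip plate and jaw; origin on the pivot at table level. The spring pushes out on each plate with 2 N when open, 4.5 N when closed on a stub; what is squeezed beyond that clamps the stub with 1/2.2 of the excess (20 N on the plates: about 7 N at the jaws).
- stub_dark: Dark brown wooden dowel stub, upright cylinder 30 mm in diameter, 40 mm tall, about 22 g, standing on the table beside the saw blade, on its left or its right, 58 to 75 mm from the blade. Origin: centre of its underside.
- stub_pale: Pale wooden dowel stub of the same size, standing on the other side of the blade. Leave it. Origin: centre of its underside.
- saw: Saw blade standing up through a flush red insert (400 x 100 mm) in the table. Origin: on the table under the blade's middle; x along the blade away from the robot, y left, z up. Blade 3 mm thick at y = 0, x = -82 to 82 mm, at most 33 mm high; behind it, at y = 0, x = 90 to 147 mm, an orange riving knife up to 36 mm high. Not to be touched.
- tape: Yellow tape measure 66 x 36 x 60 mm, bystander; origin under its centre.
- glue: Yellow glue bottle with an orange cap, 60 mm across, 170 mm tall, bystander; origin under its centre.
- square: Combination square, black stock 115 x 22 x 22 mm with a 200 mm blade to +y, lying flat, bystander; origin under the stock.
- push_block: Orange push block 220 x 75 mm with a black handle up to 81 mm high, bystander; origin under its centre.
- brush: Flat brush with a wooden handle, lying flat, 200 mm long, bystander; origin near its middle.
- pencil: Flat red carpenter's pencil, 165 mm long, 10 mm high, bystander; origin under its middle.

How it is judged:
By the outcome, as a careful person would: the job done as asked, in the order asked, and still so for the second after the job is handed in, while the arm keeps its last pose, push and grip.
It also fails if it takes over 38 s, if anything falls off the work surface, if the arm or the gripper's body presses on something with over 40 N, if the wrist force passes 120 N, or if a joint passes its speed limit or range.

## Working session

There is one attempt and no reset: what is moved stays moved. The work goes in short steps, Python scripts to look and compute and a tool call to move; the robot and the scene stay as the last step left them, time stands still between calls to the robot, and variables do not carry over. Pictures are saved under pics/ and viewed, at most 10 in all, crops included, and the job is handed in when it is done.

Besides the shell and the picture viewer there is one more tool, called after "Emit:" in YAML: its name, and indented under it one key for each argument. carry_out: Moves the arm, as the interface text tells. Its arguments: {"type":"object","properties":{"plan":{"type":"array","items":{"type":"object","properties":{"grip":{"type":"number"},"dp":{"type":"array","items":{"type":"number"}},"spin":{"type":"number"}}}}},"required":["plan"]}

```bash
ls; mkdir -p pics
cat > h.py <<'E'
import numpy as np, cv2
from plant import read_state, cams, arm
def shot(n,save=None):
    c=cams.camera(n)
    if save: cv2.imwrite('pics/'+save,c['image'][:,:,::-1])
    return c
def ray(c,uv):
    K=np.array([[c['fx'],0,c['cx']],[0,c['fy'],c['cy']],[0,0,1]])
    p=cv2.undistortPoints(np.array([[uv]],float),K,np.array(c['dist'],float))[0,0]
    d=np.array([p[0],-p[1],-1.]); T=np.array(c['T'])
    return T[:3,3],T[:3,:3]@d
def atz(c,uv,z):
    o,d=ray(c,uv); return o+d*(z-o[2])/d[2]
def bydepth(c,uv):
    u,v=np.round(uv).astype(int); o,d=ray(c,uv)
    w=c['depth'][v-2:v+3,u-2:u+3]; w=w[w>0]
    return o+d*np.median(w) if len(w) else None
def cloud(c):
    v,u=np.nonzero(c['depth']>0)
    K=np.array([[c['fx'],0,c['cx']],[0,c['fy'],c['cy']],[0,0,1]])
    p=cv2.undistortPoints(np.stack([u,v],1).astype(float)[:,None],K,np.array(c['dist'],float))[:,0]
    d=np.c_[p[:,0],-p[:,1],-np.ones(len(p))]*c['depth'][v,u][:,None]
    T=np.array(c['T']); return d@T[:3,:3].T+T[:3,3], c['image'][v,u].astype(int)
E
python3 - <<'E'
from h import *
np.set_printoptions(precision=4,suppress=True)
names="tongs tongs_jaws tongs_left tongs_right stub_dark stub_pale saw tape glue square push_block brush pencil".split()
for n in ['top','scene']:
    c=shot(n,n+'0.png'); print(n,c['T'][:3,3])
    for m in names:
        for r in cams.spot_point(n,m)[:2]:
            print(m,round(r['score'],2),np.round(r['uv']),atz(c,r['uv'],0.014 if m=='tongs_jaws' else 0))
print(read_state())
E
```

```text
pics
top [ 0.2795 -0.0292  1.3887]
tongs 0.55 [220. 293.] [0.4333 0.2407 0.    ]
tongs 0.33 [368. 234.] [ 0.6251 -0.1734  0.    ]
tongs_jaws 0.78 [223. 248.] [0.5598 0.2402 0.014 ]
tongs_left 0.68 [212. 323.] [0.3488 0.2561 0.    ]
tongs_left 0.15 [365. 234.] [ 0.6241 -0.1641  0.    ]
tongs_right 0.48 [212. 327.] [0.3366 0.2543 0.    ]
stub_dark 0.53 [365. 235.] [ 0.6221 -0.1656  0.    ]
stub_pale 0.57 [322. 246.] [ 0.5834 -0.0416  0.    ]
saw 0.7 [343. 245.] [ 0.5899 -0.1019  0.    ]
tape 0.57 [442. 304.] [ 0.4317 -0.3899  0.    ]
glue 0.65 [157. 234.] [0.5944 0.44   0.    ]
square 0.97 [224. 191.] [0.7342 0.2537 0.    ]
push_block 0.63 [368. 238.] [ 0.612  -0.1725  0.    ]
push_block 0.58 [439. 219.] [ 0.6798 -0.3819  0.    ]
brush 0.69 [490. 272.] [ 0.5298 -0.5326  0.    ]
pencil 0.6 [269. 175.] [0.7898 0.1249 0.    ]
scene [1.2398 0.842  0.7513]
tongs 0.92 [432. 290.] [0.4373 0.2476 0.    ]
tongs_jaws 0.72 [390. 303.] [0.561  0.2372 0.014 ]
tongs_left 0.64 [464. 277.] [0.341 0.257 0.   ]
tongs_right 0.88 [461. 275.] [0.3423 0.2485 0.    ]
stub_dark 0.52 [263. 232.] [ 0.6188 -0.1765  0.    ]
stub_dark 0.26 [453. 373.] [0.593  0.4404 0.    ]
saw 0.68 [286. 240.] [ 0.5919 -0.1088  0.    ]
tape 0.55 [279. 184.] [ 0.4315 -0.3793  0.    ]
glue 0.74 [452. 376.] [0.6016 0.4454 0.    ]
glue 0.63 [277. 178.] [ 0.4182 -0.4136  0.    ]
brush 0.61 [223. 175.] [ 0.5434 -0.5286  0.    ]
pencil 0.81 [271. 322.] [0.7921 0.1282 0.    ]
{'t': 1.4, 'joints': array([-1.0084,  0.3847,  0.0079,  0.    , -1.194 , -0.2586]), 'qd': array([ 0.0014,  0.0017,  0.0002, -0.0004, -0.0002,  0.001 ]), 'joint_efforts': array([  0.0006, -39.0463,  18.7619,   4.2245,   0.0154,  -0.    ]), 'ee_pos': array([ 0.187 , -0.5963,  0.2415]), 'eef_rot': array([ 3.1415, -0.    , -2.8378]), 'force': array([-0.1172,  0.8246,  0.4252]), 'wrist_torque': array([ 0.0146,  0.049 , -0.0096]), 'finger_force': 0.0, 'grip_width': 0.08694729531804501}
```

View pictures.

View pics/top0.png

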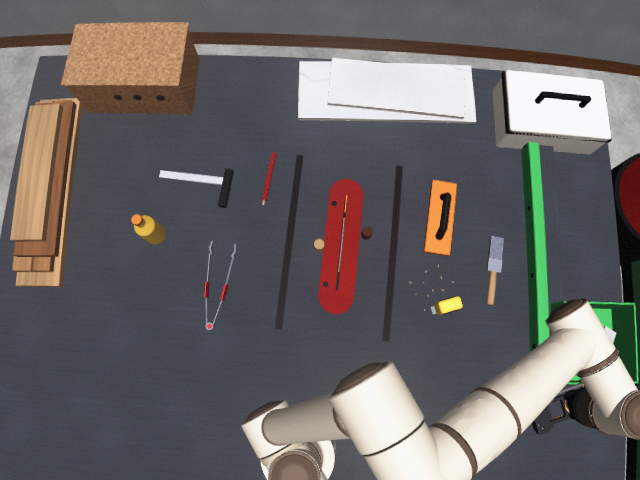

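View pics/scene0.png

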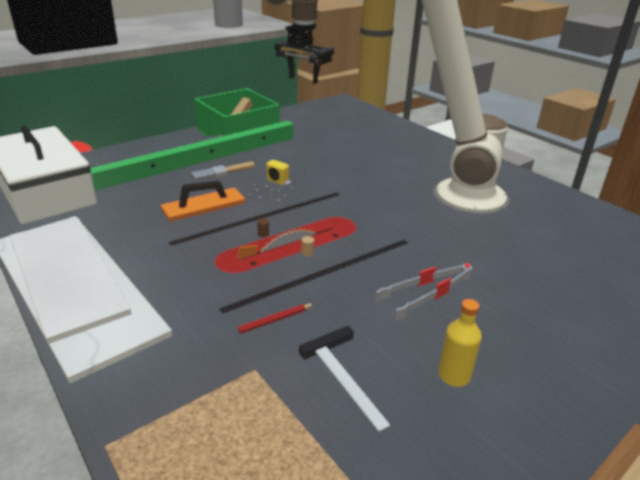

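```bash
cat >> h.py <<'E'
from scipy.spatial.transform import Rotation as Ro
def rel(target, pos=None, rot=None):
    s=read_state(); R=Ro.from_euler('xyz',s['eef_rot'] if rot is None else rot)
    return R.inv().apply(np.array(target)-(s['ee_pos'] if pos is None else pos))
E
python3 - <<'E'
from h import *
print(rel([.47,-.15,.30]),rel([.43,.24,.30]))
E
```

```text
[-0.40358341  0.34124869 -0.05845154] [-0.48207751  0.72535632 -0.05842851]
```

Emit:
carry_out:
  plan:
    - {"grip":0.087,"dp":[-0.4,0.34,-0.06],"spin":20}
    - {"grip":0.087,"dp":[-0.4,0.34,-0.06],"spin":20}
    - {"grip":0.087,"dp":[-0.4,0.34,-0.06],"spin":20}
    - {"grip":0.087,"dp":[-0.4,0.34,-0.06],"spin":20}
    - {"grip":0.087,"dp":[-0.4,0.34,-0.06],"spin":20}
    - {"grip":0.087,"dp":[-0.4,0.34,-0.06],"spin":20}
    - {"grip":0.087,"dp":[-0.4,0.34,-0.06],"spin":20}
    - {"grip":0.087,"dp":[-0.4,0.34,-0.06],"spin":20}
    - {"grip":0.087,"dp":[-0.4,0.34,-0.06],"spin":20}
    - {"grip":0.087,"dp":[-0.4,0.34,-0.06],"spin":20}
    - {"grip":0.087,"dp":[-0.4,0.34,-0.06],"spin":20}

```text
t: 2.78
ee_pos: [0.4665, -0.1525, 0.3014]
eef_rot: [-3.142, -0.001, 3.096]
force: [0.2, -0.8, 0.4]
grip_width: 0.0871
finger_force: 0.0
```

Run:
```python
from h import *
np.set_printoptions(precision=4,suppress=True)
c=shot('wrist','w1.png'); print(c['T'],c['fx'],read_state()['t'])
np.save('w1.npy',c,allow_pickle=True)
for m in ['stub_dark','stub_pale','saw']:
    for r in cams.spot_point('wrist',m)[:2]: print(m,round(r['score'],2),np.round(r['uv'],1),atz(c,r['uv'],0))
P,C=cloud(c)
P0=P
# stubs: tops at z~.04, by depth
for name,x,y in [('dark',.615,-.17),('pale',.583,-.04)]:
    k=(abs(P[:,0]-x)<.04)&(abs(P[:,1]-y)<.035)&(P[:,2]>.033)&(P[:,2]<.05)
    Q=P[k]; print(name,k.sum(),Q.mean(0) if k.any() else'',np.ptp(Q,0) if k.any() else '', cv2.minEnclosingCircle(Q[:,:2].astype(np.float32)) if k.any() else '')
k=(P[:,2]>.01)&(P[:,2]<.05)&(abs(P[:,1]+.105)<.025)&(P[:,0]>.45)&(P[:,0]<.8)
Q=P[k]; print(len(Q),Q.min(0),Q.max(0),np.polyfit(Q[:,0],Q[:,1],1) if len(Q) else '')
```

```text
[[ 0.0453 -0.9527 -0.3004  0.3828]
 [ 0.999   0.0431  0.0139 -0.1486]
 [-0.0003 -0.3007  0.9537  0.445 ]
 [ 0.      0.      0.      1.    ]] 408.0592979991978 2.825
stub_dark 0.57 [321.1 318.1] [ 0.6273 -0.1636  0.    ]
stub_pale 0.58 [430.  279.4] [ 0.5819 -0.0319  0.    ]
saw 0.92 [377.1 286.6] [ 0.5883 -0.0949  0.    ]
dark 549 [ 0.6216 -0.1648  0.0399] [0.0301 0.0285 0.0095] ((0.6227323412895203, -0.16443128883838654), 0.015401476062834263)
pale 135 [ 0.5696 -0.0299  0.0388] [0.0166 0.0268 0.0093] ((0.5766514539718628, -0.029720842838287354), 0.014399098232388496)
631 [ 0.516  -0.1057  0.01  ] [ 0.7344 -0.0881  0.0353] [-0.0677 -0.0552]
```

View pics/w1.png

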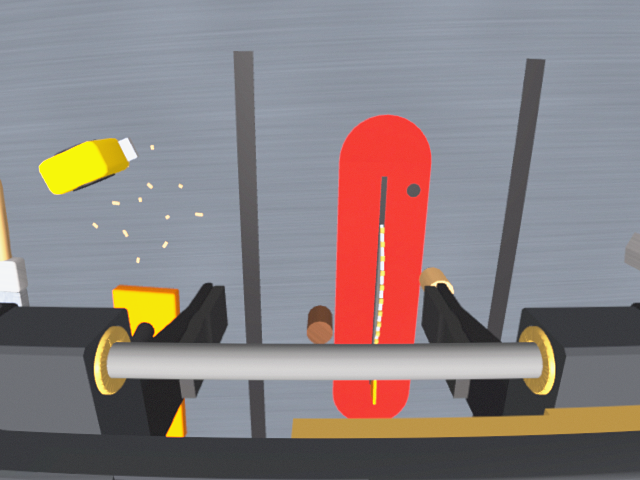

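Emit:
carry_out:
  plan:
    - {"grip":0.087,"dp":[0.055,0.39,0.0],"spin":0}
    - {"grip":0.087,"dp":[0.055,0.39,0.0],"spin":0}
    - {"grip":0.087,"dp":[0.055,0.39,0.0],"spin":0}
    - {"grip":0.087,"dp":[0.055,0.39,0.0],"spin":0}
    - {"grip":0.087,"dp":[0.055,0.39,0.0],"spin":0}
    - {"grip":0.087,"dp":[0.055,0.39,0.0],"spin":0}
    - {"grip":0.087,"dp":[0.055,0.39,0.0],"spin":0}
    - {"grip":0.087,"dp":[0.055,0.39,0.0],"spin":0}
    - {"grip":0.087,"dp":[0.055,0.39,0.0],"spin":0}

```text
t: 4.1
ee_pos: [0.4298, 0.2385, 0.3015]
eef_rot: [-3.141, -0.0, 3.095]
force: [1.0, -0.2, 0.0]
grip_width: 0.0874
finger_force: 0.0
```

Run:
```python
from h import *
np.set_printoptions(precision=4,suppress=True)
c=shot('wrist','w2.png'); t=shot('top')
print(read_state()['t'])
P,C=cloud(c)
k=(P[:,2]>.008)&(P[:,2]<.06)&(abs(P[:,1]-.245)<.07)&(P[:,0]>.3)&(P[:,0]<.62)
red=k&(C[:,0]>130)&(C[:,1]<70)&(C[:,2]<70)
for lo in [-1,1]:
    q=red&((P[:,1]-.245)*lo>0)&(P[:,0]>.38)&(P[:,0]<.5); Q=P[q]
    print('plate',lo,len(Q),np.percentile(Q,[1,50,99],axis=0) if len(Q) else '')
q=red&(P[:,0]<.37); Q=P[q]; print('pivot',len(Q),np.percentile(Q,[1,50,99],axis=0) if len(Q) else '')
q=k&(P[:,0]>.525); Q=P[q]
for lo in [-1,1]:
    J=Q[(Q[:,1]-.243)*lo>0]; print('jaw',lo,len(J),np.percentile(J,[1,50,99],axis=0) if len(J) else '')
# red in top image
P,C=cloud(t)
for cam,n in [(c,'wrist'),(t,'top')]:
    im=cam['image'].astype(int); m=((im[...,0]>120)&(im[...,1]<80)&(im[...,2]<80)).astype(np.uint8)
    nn,lab,st,ce=cv2.connectedComponentsWithStats(m)
    for i in range(1,nn):
        if st[i,4]>15:
            p=atz(cam,ce[i],.03)
            if abs(p[1]-.245)<.06 and .3<p[0]<.5: print(n,st[i],ce[i],p)
    for r in cams.spot_point(n,'tongs_jaws')[:1]: print(n,r['uv'],r['score'],atz(cam,r['uv'],.014))
k=(abs(P[:,0]-.62)<.04)&(abs(P[:,1]+.165)<.03)&(P[:,2]>.033)&(P[:,2]<.05); Q=P[k]
print('dark top',k.sum(),cv2.minEnclosingCircle(Q[:,:2].astype(np.float32)),np.median(Q[:,2]))
```

```text
4.2
plate -1 3 [[0.4113 0.2281 0.0385]
 [0.4117 0.2281 0.0395]
 [0.4121 0.2291 0.0422]]
plate 1 103 [[0.4156 0.2737 0.0088]
 [0.4375 0.2738 0.0321]
 [0.457  0.2758 0.0426]]
pivot 0 
jaw -1 209 [[0.5264 0.203  0.0091]
 [0.5476 0.2078 0.0279]
 [0.5699 0.2142 0.0304]]
jaw 1 245 [[0.5256 0.2704 0.0085]
 [0.553  0.2743 0.0277]
 [0.5755 0.2787 0.0303]]
wrist [357 179   6  43 165] [359.4424 199.9818] [0.4388 0.2746 0.03  ]
wrist [308 197   5  23  42] [309.9048 209.5   ] [0.4466 0.2227 0.03  ]
top [224.6, 245.8] 0.56 [0.5668 0.235  0.014 ]
dark top 91 ((0.6230794191360474, -0.16650235652923584), 0.015373614616692066) 0.04025385955352534
```

View pics/w2.png

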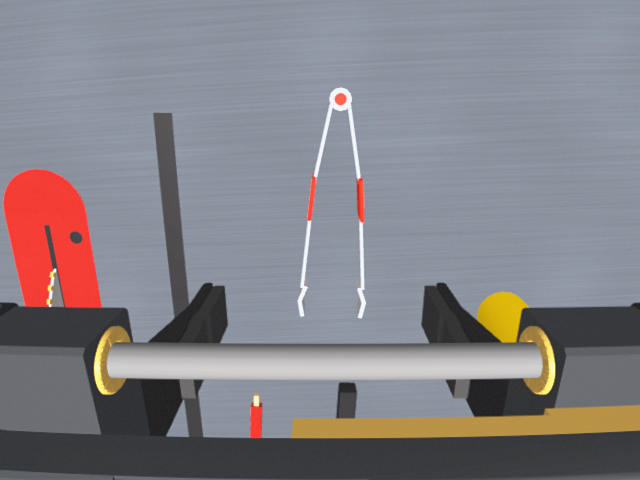

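Run:
```python
from h import *
np.set_printoptions(precision=4,suppress=True)
c=shot('wrist')
print('pivot',atz(c,[340.5,98.5],.036),bydepth(c,[340.5,98.5]))
im=c['image'].astype(int); d=c['depth']
m=((im[...,0]-im[...,1]>70)&(im[...,0]-im[...,2]>70)).astype(np.uint8); m[:150]=0;m[260:]=0
for a,b in [(295,330),(345,375)]:
    v,u=np.nonzero(m[:,a:b]); u=u+a
    for r in (v.min()+1,v.min()+8,(v.min()+v.max())//2,v.max()-8,v.max()-1):
        uu=u[v==r]; print(r,uu.min(),uu.max(),atz(c,[uu.min()-.5,r],.042),atz(c,[uu.max()+.5,r],.042),d[r,uu])
P,C=cloud(c)
k=(P[:,2]>.02)&(P[:,2]<.06)&(abs(P[:,1]-.245)<.06)&(P[:,0]>.33)&(P[:,0]<.6)
for lo in np.arange(.33,.6,.015):
    q=P[k&(P[:,0]>=lo)&(P[:,0]<lo+.015)]
    if len(q): 
        A=q[q[:,1]<.245];B=q[q[:,1]>=.245]; print(round(lo+.0075,3),len(q),A[:,1].min() if len(A) else '',A[:,1].max() if len(A) else '',B[:,1].min() if len(B) else '',B[:,1].max() if len(B) else '')
```

```text
pivot [0.3378 0.2587 0.036 ] [0.3377 0.2588 0.0344]
176 312 313 [0.4099 0.2271 0.042 ] [0.41   0.2291 0.042 ] [0.     0.4127]
183 310 315 [0.4168 0.2247 0.042 ] [0.4171 0.2307 0.042 ] [0.449  0.405  0.4058 0.4049 0.4067 0.4481]
197 309 313 [0.431  0.2229 0.042 ] [0.4312 0.2279 0.042 ] [0.4529 0.4105 0.4097 0.4091 0.4114]
212 307 311 [0.4464 0.22   0.042 ] [0.4466 0.2251 0.042 ] [0.458  0.4144 0.4153 0.4149 0.415 ]
219 307 310 [0.4537 0.2195 0.042 ] [0.4539 0.2236 0.042 ] [0.4166 0.4172 0.4172 0.4174]
178 359 361 [0.4141 0.2736 0.042 ] [0.4142 0.2766 0.042 ] [0.4126 0.413  0.413 ]
185 356 362 [0.421  0.2705 0.042 ] [0.4213 0.2775 0.042 ] [0.4482 0.4321 0.417  0.408  0.4064 0.408  0.4062]
199 357 363 [0.4353 0.2711 0.042 ] [0.4356 0.2782 0.042 ] [0.4414 0.4272 0.4117 0.4097 0.4106 0.4108 0.4126]
213 357 363 [0.4498 0.2708 0.042 ] [0.4501 0.2779 0.042 ] [0.4596 0.4382 0.423  0.4167 0.4155 0.4146 0.415 ]
220 360 363 [0.4573 0.2737 0.042 ] [0.4575 0.2778 0.042 ] [0.4178 0.4174 0.4167 0.4178]
0.338 338   0.24750053475072434 0.26926112830268123
0.353 148 0.24388916522209964 0.24499641761798
[... 652 characters left out ...]
75
0.473 88 0.2170510887227479 0.2209512630227015 0.2740695730524707 0.27714542975144224
0.488 82 0.21381997015137316 0.21905161000890166 0.27409054622045664 0.2769683401515656
0.503 74 0.2117942050425094 0.21595456050017625 0.2742639275334604 0.276667608726819
0.518 82 0.20979730336470226 0.21392910403149096 0.27430036656874035 0.2774080222124541
0.533 120 0.2076469677535911 0.21455581055569256 0.2703380913476035 0.2772514900856961
0.548 102 0.20313640144048642 0.21090942358847325 0.2713109591754061 0.27811879132266976
0.563 111 0.20306503528693098 0.20809500953294624 0.27194963526484145 0.2792415783112782
0.578 29 0.2044329529985304 0.20791684457789858 0.2707086048413253 0.2754758855553867
```

Emit:
carry_out:
  plan:
    - {"grip":0.087,"dp":[-0.007,0.0125,0.05],"spin":2}
    - {"grip":0.087,"dp":[-0.007,0.0125,0.1],"spin":2}
    - {"grip":0.087,"dp":[-0.007,0.0125,0.15],"spin":2}
    - {"grip":0.087,"dp":[-0.007,0.0125,0.2],"spin":2}
    - {"grip":0.087,"dp":[-0.007,0.0125,0.2],"spin":2}
    - {"grip":0.087,"dp":[-0.007,0.0125,0.2],"spin":2}

```text
t: 5.1
ee_pos: [0.4385, 0.2528, 0.1033]
eef_rot: [3.14, 0.002, 3.062]
force: [0.1, 0.6, 1.0]
grip_width: 0.087
finger_force: 0.0
```

Emit:
carry_out:
  plan:
    - {"grip":0.087,"dp":[0.001,-0.002,0.04],"spin":0}
    - {"grip":0.087,"dp":[0.001,-0.002,0.077],"spin":0}
    - {"grip":0.087,"dp":[0.001,-0.002,0.077],"spin":0}
    - {"grip":0.06,"dp":[0.001,-0.002,0.077],"spin":0}
    - {"grip":0.05,"dp":[0.001,-0.002,0.077],"spin":0}
    - {"grip":0.047,"dp":[0.001,-0.002,0.077],"spin":0}
    - {"grip":0.047,"dp":[0.001,-0.002,0.077],"spin":0}
    - {"grip":0.047,"dp":[0.001,-0.002,0.077],"spin":0}

```text
t: 6.1
ee_pos: [0.4367, 0.2505, 0.0252]
eef_rot: [3.141, 0.001, 3.062]
force: [1.2, -0.3, 4.0]
grip_width: 0.0491
finger_force: 4.1
```

Run:
```python
from h import *
c=shot('wrist','w3.png'); s=read_state(); print(s['ee_pos'],s['eef_rot'],s['finger_force'],s['grip_width'],s['force'])
```

```text
[0.43680421 0.25052294 0.02523561] [3.14053997e+00 1.47034439e-03 3.06213821e+00] 4.397736501000509 0.04830832286744121 [ 1.37192462 -1.95291292  4.95910108]
```

View pics/w3.png

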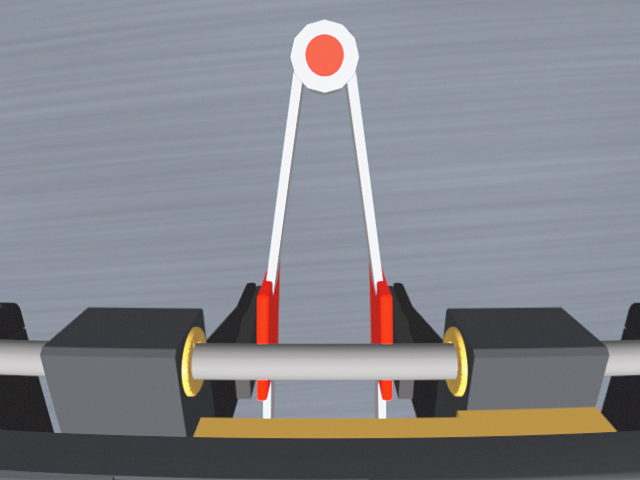

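Emit:
carry_out:
  plan:
    - {"grip":0.047,"dp":[0,0,-0.01],"spin":0}
    - {"grip":0.047,"dp":[0,0,-0.025],"spin":0}
    - {"grip":0.047,"dp":[0,0,-0.045],"spin":0}
    - {"grip":0.047,"dp":[0,0,-0.065],"spin":0}
    - {"grip":0.047,"dp":[0,0,-0.085],"spin":0}
    - {"grip":0.047,"dp":[0,0,-0.095],"spin":0}
    - {"grip":0.047,"dp":[0,0,-0.1],"spin":0}
    - {"grip":0.047,"dp":[0,0,-0.1],"spin":0}

```text
t: 7.15
ee_pos: [0.4358, 0.2499, 0.1243]
eef_rot: [-3.141, -0.001, 3.061]
force: [-0.3, 0.5, -1.7]
grip_width: 0.0473
finger_force: 3.0
```

Run:
```python
from h import *
np.set_printoptions(precision=4,suppress=True)
s=read_state(); print(s['force'],s['wrist_torque'])
for n in ['scene','top','wrist']:
    c=shot(n,n+'4.png'); P,C=cloud(c)
    k=(P[:,2]>.08)&(P[:,2]<.2)&(abs(P[:,1]-.245)<.06)
    for nm,a,b in [('pivot',.31,.352),('jaws',.53,.6)]:
        Q=P[k&(P[:,0]>a)&(P[:,0]<b)]; print(n,nm,len(Q),np.percentile(Q,[2,50,98],axis=0) if len(Q) else '')
```

```text
[-0.3244  0.5368 -1.6501] [-0.0188 -0.0463 -0.0089]
scene pivot 12 [[0.3416 0.2522 0.08  ]
 [0.3475 0.2592 0.0812]
 [0.3506 0.262  0.084 ]]
scene jaws 373 [[0.5307 0.2136 0.1443]
 [0.5506 0.2621 0.1627]
 [0.5696 0.2704 0.1797]]
top pivot 21 [[0.3384 0.2473 0.0802]
 [0.3456 0.255  0.0826]
 [0.3508 0.264  0.0878]]
top jaws 121 [[0.5307 0.2089 0.1451]
 [0.5472 0.2604 0.1682]
 [0.5678 0.2673 0.1824]]
wrist pivot 1119 [[0.3386 0.2475 0.0802]
 [0.3467 0.257  0.0821]
 [0.3518 0.266  0.0851]]
wrist jaws 0
```

View pics/scene4.png

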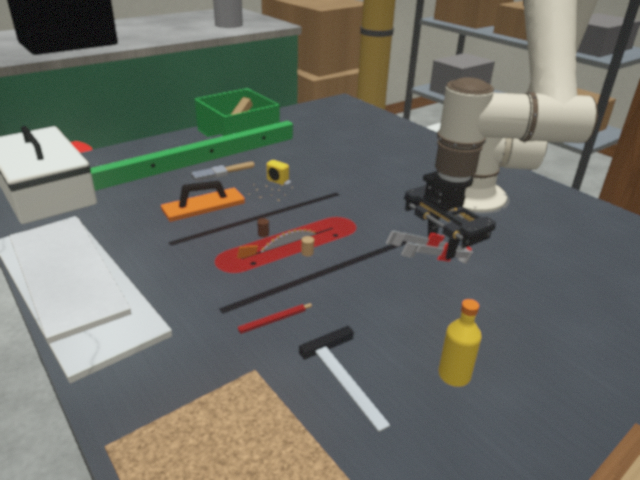

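Emit:
carry_out:
  plan:
    - {"grip":0.047,"dp":[0,0,0.03],"spin":0}
    - {"grip":0.047,"dp":[0,0,0.05],"spin":0}
    - {"grip":0.047,"dp":[0,0,0.065],"spin":0}
    - {"grip":0.047,"dp":[0,0,0.08],"spin":0}
    - {"grip":0.047,"dp":[0,0,0.09],"spin":0}
    - {"grip":0.047,"dp":[0,0,0.099],"spin":0}
    - {"grip":0.047,"dp":[0,0,0.099],"spin":0}
    - {"grip":0.062,"dp":[0,0,0.099],"spin":0}
    - {"grip":0.064,"dp":[0.011,0,0.099],"spin":0}
    - {"grip":0.055,"dp":[0.011,0,0.099],"spin":0}
    - {"grip":0.046,"dp":[0.011,0,0.099],"spin":0}
    - {"grip":0.045,"dp":[0.011,0,0.099],"spin":0}

```text
t: 8.8
ee_pos: [0.4256, 0.2513, 0.026]
eef_rot: [3.141, 0.001, 3.062]
force: [1.3, -1.8, 2.7]
grip_width: 0.047
finger_force: 4.0
```

Emit:
carry_out:
  plan:
    - {"grip":0.045,"dp":[0,0,0],"spin":0}
    - {"grip":0.045,"dp":[0,0,0],"spin":0}

```text
t: 9.05
ee_pos: [0.4257, 0.2512, 0.0259]
eef_rot: [3.141, 0.001, 3.062]
force: [1.7, -1.2, 3.2]
grip_width: 0.0453
finger_force: 4.8
```

Run:
```python
from h import *
np.set_printoptions(precision=4,suppress=True)
s=read_state(); print(s['force'],s['wrist_torque'],s['grip_width'])
for n in ['scene','top','wrist']:
    c=shot(n,n+'5.png'); P,C=cloud(c)
    k=(P[:,2]>.01)&(P[:,2]<.045)&(abs(P[:,1]-.245)<.06)
    for nm,a,b in [('pivot',.31,.352),('jaws',.53,.6)]:
        Q=P[k&(P[:,0]>a)&(P[:,0]<b)]; print(n,nm,len(Q),np.percentile(Q,[2,50,98],axis=0) if len(Q) else '')
```

```text
[ 1.6649 -1.1649  3.1566] [-0.3848 -0.4635 -0.0052] 0.04531135263031999
scene pivot 0 
scene jaws 233 [[0.531  0.2146 0.0103]
 [0.5508 0.2613 0.0204]
 [0.5709 0.2696 0.0297]]
top pivot 84 [[0.3212 0.2451 0.0148]
 [0.3345 0.2556 0.0291]
 [0.3516 0.2681 0.037 ]]
top jaws 64 [[0.5328 0.2133 0.0111]
 [0.5477 0.2596 0.0248]
 [0.5682 0.2654 0.0309]]
wrist pivot 4630 [[0.322  0.2474 0.0221]
 [0.3336 0.259  0.0304]
 [0.3506 0.2688 0.0353]]
wrist jaws 0
```

Emit:
carry_out:
  plan:
    - {"grip":0.045,"dp":[0,0,-0.01],"spin":0}
    - {"grip":0.045,"dp":[0,0,-0.02],"spin":0}
    - {"grip":0.045,"dp":[0,0,-0.035],"spin":0}
    - {"grip":0.045,"dp":[0,0,-0.05],"spin":0}
    - {"grip":0.045,"dp":[0,0,-0.07],"spin":0}
    - {"grip":0.045,"dp":[0,0,-0.09],"spin":0}
    - {"grip":0.045,"dp":[0,0,-0.1],"spin":0}
    - {"grip":0.045,"dp":[0,0,-0.1],"spin":0}

```text
t: 10.2
ee_pos: [0.4251, 0.2511, 0.1261]
eef_rot: [3.14, 0.001, 3.061]
force: [0.4, -0.2, -1.3]
grip_width: 0.0449
finger_force: 3.4
```

```bash
cat >> h.py <<'E'
def tongs(cx,cy,zlo,zhi,names=('scene','top','wrist'),save=None):
    "extents of the tongs' pivot and jaws near gripper x,y (axis ~ world x)"
    for n in names:
        c=shot(n,n+save+'.png' if save else None); P,C=cloud(c)
        k=(P[:,2]>zlo)&(P[:,2]<zhi)&(abs(P[:,1]-cy)<.06)
        for nm,a,b in [('pivot',-.12,-.075),('jaws',.1,.165)]:
            Q=P[k&(P[:,0]>cx+a)&(P[:,0]<cx+b)]; print(n,nm,len(Q),np.percentile(Q,[2,50,98],axis=0).round(4) if len(Q)>5 else '')
E
python3 - <<'E'
from h import *
s=read_state(); print(s['force'],s['wrist_torque'],s['grip_width'])
tongs(.425,.25,.06,.2)
E
```

```text
[ 0.37268091 -0.23414661 -1.30684722] [-0.02172039 -0.02808109 -0.04320357] 0.04494609878887721
scene pivot 1 
scene jaws 408 [[0.5276 0.2154 0.1   ]
 [0.5501 0.2602 0.1161]
 [0.5705 0.2686 0.1289]]
top pivot 92 [[0.3204 0.2454 0.1009]
 [0.3323 0.2539 0.1273]
 [0.3483 0.2665 0.1355]]
top jaws 123 [[0.5266 0.2105 0.0996]
 [0.5463 0.2576 0.1227]
 [0.5676 0.2647 0.1319]]
wrist pivot 4535 [[0.3208 0.247  0.121 ]
 [0.3323 0.2585 0.129 ]
 [0.3487 0.2683 0.1338]]
wrist jaws 0
```

Emit:
carry_out:
  plan:
    - {"grip":0.045,"dp":[-0.005,-0.02,0],"spin":0}
    - {"grip":0.045,"dp":[-0.015,-0.06,0],"spin":0}
    - {"grip":0.045,"dp":[-0.027,-0.105,0],"spin":0}
    - {"grip":0.045,"dp":[-0.039,-0.152,0],"spin":0}
    - {"grip":0.045,"dp":[-0.051,-0.2,0],"spin":0}
    - {"grip":0.045,"dp":[-0.063,-0.248,0],"spin":0}
    - {"grip":0.045,"dp":[-0.075,-0.295,0],"spin":0}
    - {"grip":0.045,"dp":[-0.087,-0.34,0],"spin":0}
    - {"grip":0.045,"dp":[-0.097,-0.378,0],"spin":0}
    - {"grip":0.045,"dp":[-0.102,-0.399,0],"spin":0}
    - {"grip":0.045,"dp":[-0.102,-0.399,0],"spin":0}
    - {"grip":0.045,"dp":[-0.102,-0.399,0],"spin":0}

```text
t: 11.85
ee_pos: [0.494, -0.155, 0.1251]
eef_rot: [3.141, -0.001, 3.061]
force: [-1.0, -0.3, -0.6]
grip_width: 0.045
finger_force: 3.4
```

Run:
```python
from h import *
s=read_state(); print(s['ee_pos'],s['force'],s['grip_width'])
tongs(.495,-.155,.07,.2,save='6')
```

```text
[ 0.49395254 -0.15504836  0.12506686] [-0.95543778 -0.29371139 -0.59716657] 0.04499840581672088
scene pivot 86 [[ 0.3914 -0.1576  0.098 ]
 [ 0.405  -0.1385  0.1151]
 [ 0.4188 -0.1335  0.1277]]
scene jaws 325 [[ 0.5959 -0.1922  0.099 ]
 [ 0.6182 -0.1467  0.1145]
 [ 0.6383 -0.136   0.1276]]
top pivot 76 [[ 0.3902 -0.1602  0.1044]
 [ 0.401  -0.147   0.1282]
 [ 0.4193 -0.1379  0.1347]]
top jaws 28 [[ 0.6118 -0.1911  0.1113]
 [ 0.6269 -0.1434  0.1267]
 [ 0.6369 -0.1387  0.1306]]
wrist pivot 4559 [[ 0.3906 -0.1581  0.1204]
 [ 0.4021 -0.1466  0.1294]
 [ 0.4187 -0.1368  0.1343]]
wrist jaws 0
```

Run:
```python
import cv2
a=cv2.imread('pics/top6.png')[190:310,290:410]; b=cv2.imread('pics/scene6.png')[170:290,220:340]
cv2.imwrite('pics/m6.png',cv2.resize(cv2.hconcat([a,b]),(800,400),interpolation=cv2.INTER_CUBIC))
```

```text
(no output)
```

View pics/m6.png

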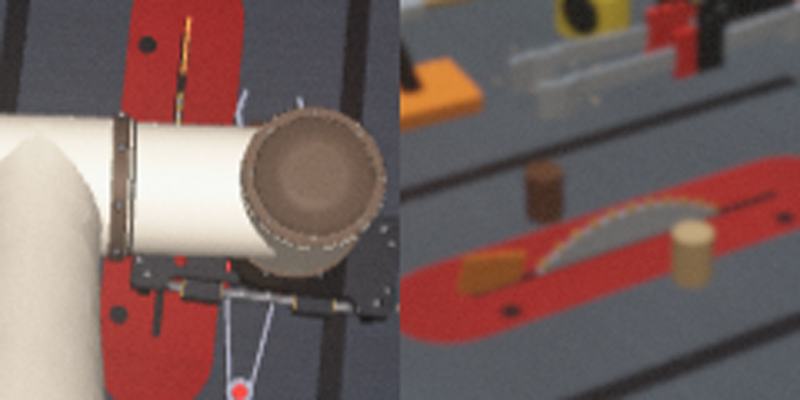

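Run:
```python
from h import *
c=shot('scene'); P,C=cloud(c)
k=(abs(P[:,0]-.62)<.03)&(abs(P[:,1]+.165)<.03)&(P[:,2]>.037)&(P[:,2]<.05); Q=P[k]
print(len(Q),cv2.minEnclosingCircle(Q[:,:2].astype(np.float32)),np.median(Q[:,2]))
k=(abs(P[:,0]-.62)<.03)&(abs(P[:,1]+.165)<.03)&(P[:,2]>.008)&(P[:,2]<.035); Q=P[k]
from scipy.optimize import least_squares
f=least_squares(lambda p:np.hypot(Q[:,0]-p[0],Q[:,1]-p[1])-.015,[.62,-.165],loss='soft_l1',f_scale=.002); print(len(Q),f.x)
k=(P[:,2]>.09)&(P[:,2]<.125)&(abs(P[:,1]+.165)<.06)&(P[:,0]>.59)&(P[:,0]<.66);Q=P[k]
for x in np.arange(.592,.645,.006):
    q=Q[abs(Q[:,0]-x)<.003]; print(x.round(3),len(q),[ (round(a[:,1].min(),4),round(a[:,1].max(),4)) for a in (q[q[:,1]<-.165],q[q[:,1]>-.165]) if len(a)])
```

```text
54 ((0.6242383718490601, -0.16365587711334229), 0.01610599458217621) 0.03922852843021124
108 [ 0.62350046 -0.16613036]
0.592 15 [(np.float64(-0.1885), np.float64(-0.1837)), (np.float64(-0.1411), np.float64(-0.1346))]
0.598 18 [(np.float64(-0.1875), np.float64(-0.1792)), (np.float64(-0.1451), np.float64(-0.1361))]
0.604 43 [(np.float64(-0.1892), np.float64(-0.1784)), (np.float64(-0.1441), np.float64(-0.1358))]
0.61 38 [(np.float64(-0.1913), np.float64(-0.1823)), (np.float64(-0.1421), np.float64(-0.1353))]
0.616 39 [(np.float64(-0.1949), np.float64(-0.1855)), (np.float64(-0.1409), np.float64(-0.1346))]
0.622 34 [(np.float64(-0.1941), np.float64(-0.1848)), (np.float64(-0.141), np.float64(-0.1353))]
0.628 43 [(np.float64(-0.1902), np.float64(-0.1835)), (np.float64(-0.1451), np.float64(-0.1328))]
0.634 45 [(np.float64(-0.1921), np.float64(-0.1817)), (np.float64(-0.147), np.float64(-0.1366))]
0.64 17 [(np.float64(-0.1874), np.float64(-0.1829)), (np.float64(-0.1487), np.float64(-0.1392))]
```

Emit:
carry_out:
  plan:
    - {"grip":0.047,"dp":[-0.004,-0.001,0.01],"spin":0}
    - {"grip":0.047,"dp":[-0.004,-0.001,0.025],"spin":0}
    - {"grip":0.047,"dp":[-0.004,-0.001,0.038],"spin":0}
    - {"grip":0.047,"dp":[-0.004,-0.001,0.045],"spin":0}
    - {"grip":0.047,"dp":[-0.004,-0.001,0.045],"spin":0}
    - {"grip":0.047,"dp":[-0.004,-0.001,0.045],"spin":0}

```text
t: 12.8
ee_pos: [0.4991, -0.1563, 0.0808]
eef_rot: [-3.142, 0.001, 3.062]
force: [0.0, 0.2, -1.8]
grip_width: 0.0472
finger_force: 3.2
```

Run:
```python
from h import *
s=read_state(); print(s['ee_pos'],s['force'],s['grip_width'])
c=shot('scene','scene7.png'); P,C=cloud(c)
k=(P[:,2]>.048)&(P[:,2]<.095)&(abs(P[:,1]+.165)<.06)&(P[:,0]>.59)&(P[:,0]<.66);Q=P[k]
print(Q.min(0),Q.max(0))
for x in np.arange(.598,.65,.006):
    q=Q[abs(Q[:,0]-x)<.003]; print(x.round(3),len(q),[ (a[:,1].min().round(4),a[:,1].max().round(4)) for a in (q[q[:,1]<-.165],q[q[:,1]>-.165]) if len(a)])
b=c['image'][160:280,200:360,::-1]
cv2.imwrite('pics/m7.png',cv2.resize(b,(800,600),interpolation=cv2.INTER_CUBIC))
```

```text
[ 0.49907479 -0.15628576  0.08082387] [ 0.00745726  0.20070941 -1.77478196] 0.047215896540551604
[ 0.59008092 -0.19841193  0.05333432] [ 0.6445615  -0.13283885  0.08543265]
0.598 25 [(np.float64(-0.1953), np.float64(-0.183)), (np.float64(-0.1416), np.float64(-0.1346))]
0.604 31 [(np.float64(-0.191), np.float64(-0.1821)), (np.float64(-0.1442), np.float64(-0.1367))]
0.61 46 [(np.float64(-0.1918), np.float64(-0.1825)), (np.float64(-0.1457), np.float64(-0.1363))]
0.616 45 [(np.float64(-0.1984), np.float64(-0.184)), (np.float64(-0.1428), np.float64(-0.137))]
0.622 42 [(np.float64(-0.1968), np.float64(-0.1888)), (np.float64(-0.1419), np.float64(-0.1337))]
0.628 40 [(np.float64(-0.1938), np.float64(-0.188)), (np.float64(-0.143), np.float64(-0.1339))]
0.634 51 [(np.float64(-0.1934), np.float64(-0.1859)), (np.float64(-0.1459), np.float64(-0.1347))]
0.64 39 [(np.float64(-0.1941), np.float64(-0.1861)), (np.float64(-0.1475), np.float64(-0.1373))]
0.646 13 [(np.float64(-0.1471), np.float64(-0.1407))]
```

View pics/m7.png

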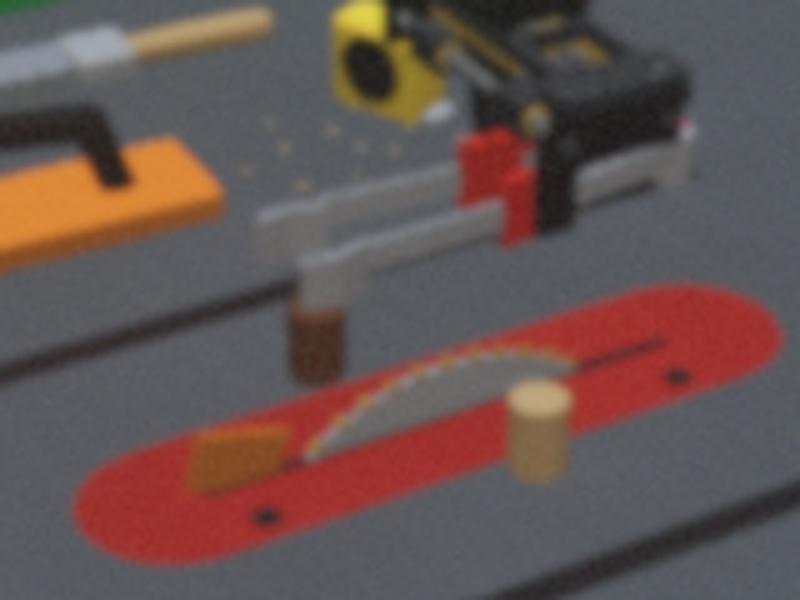

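Emit:
carry_out:
  plan:
    - {"grip":0.0485,"dp":[0,-0.001,0],"spin":0}
    - {"grip":0.0485,"dp":[0,-0.001,0.008],"spin":0}
    - {"grip":0.0485,"dp":[0,-0.001,0.016],"spin":0}
    - {"grip":0.0485,"dp":[0,-0.001,0.024],"spin":0}
    - {"grip":0.0485,"dp":[0,-0.001,0.034],"spin":0}
    - {"grip":0.0485,"dp":[0,-0.001,0.044],"spin":0}
    - {"grip":0.0485,"dp":[0,-0.001,0.053],"spin":0}
    - {"grip":0.0485,"dp":[0,-0.001,0.053],"spin":0}

```text
t: 13.85
ee_pos: [0.4983, -0.1572, 0.0268]
eef_rot: [-3.141, -0.002, 3.061]
force: [1.0, -0.7, -1.8]
grip_width: 0.049
finger_force: 2.9
```

Run:
```python
from h import *
s=read_state(); print(s['ee_pos'],s['force'],s['grip_width'])
c=shot('scene','scene8.png')
b=c['image'][160:280,200:360,::-1]
cv2.imwrite('pics/m8.png',cv2.resize(b,(800,600),interpolation=cv2.INTER_CUBIC))
```

```text
[ 0.49829439 -0.15723315  0.0267519 ] [ 1.04741849 -0.7222212  -1.77784683] 0.04895138797409662
```

View pics/m8.png

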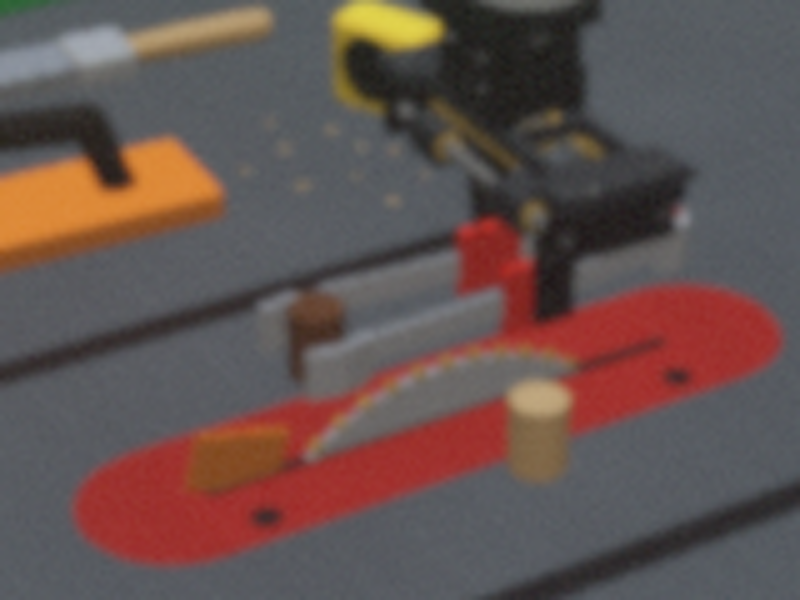

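The dark stub (at about 315,330 in the crop) stands upright between the jaws, clear of the blade. Now I'll squeeze.

Emit:
carry_out:
  plan:
    - {"grip":0.044,"dp":[0,0,0],"spin":0}
    - {"grip":0.04,"dp":[0,0,0],"spin":0}
    - {"grip":0.036,"dp":[0,0,0],"spin":0}
    - {"grip":0.03,"dp":[0,0,0],"spin":0}
    - {"grip":0.02,"dp":[0,0,0],"spin":0}
    - {"grip":0.015,"dp":[0,0,0],"spin":0}
    - {"grip":0.015,"dp":[0,0,0],"spin":0}
    - {"grip":0.015,"dp":[0,0,0],"spin":0}

```text
t: 14.9
ee_pos: [0.4988, -0.1572, 0.0276]
eef_rot: [-3.142, 0.0, 3.061]
force: [-0.9, 0.5, 0.0]
grip_width: 0.0367
finger_force: 30.0
```

Emit:
carry_out:
  plan:
    - {"grip":0.015,"dp":[0,0,-0.005],"spin":0}
    - {"grip":0.015,"dp":[0,0,-0.015],"spin":0}
    - {"grip":0.015,"dp":[0,0,-0.03],"spin":0}
    - {"grip":0.015,"dp":[0,0,-0.05],"spin":0}
    - {"grip":0.015,"dp":[0,0,-0.07],"spin":0}
    - {"grip":0.015,"dp":[0,0,-0.09],"spin":0}
    - {"grip":0.015,"dp":[0,0,-0.11],"spin":0}
    - {"grip":0.015,"dp":[0,0,-0.13],"spin":0}
    - {"grip":0.015,"dp":[0,0,-0.145],"spin":0}
    - {"grip":0.015,"dp":[0,0,-0.15],"spin":0}
    - {"grip":0.015,"dp":[0,0,-0.15],"spin":0}
    - {"grip":0.015,"dp":[0,0,-0.15],"spin":0}

```text
t: 16.4
ee_pos: [0.4981, -0.1572, 0.1767]
eef_rot: [3.141, -0.002, 3.061]
force: [0.3, 0.8, -1.8]
grip_width: 0.0371
finger_force: 30.0
```

Run:
```python
from h import *
s=read_state(); print(s['ee_pos'],s['force'],s['grip_width'],s['finger_force'])
c=shot('scene','scene9.png'); P,C=cloud(c)
k=(P[:,2]>.06)&(abs(P[:,1]+.165)<.03)&(abs(P[:,0]-.623)<.03)&(C[:,0]<150)&(C[:,0]-C[:,2]>25);Q=P[k]; print(len(Q),np.percentile(Q,[1,50,99],axis=0) if len(Q) else '')
b=c['image'][120:280,200:413,::-1]
cv2.imwrite('pics/m9.png',cv2.resize(b,(800,600),interpolation=cv2.INTER_CUBIC))
```

```text
[ 0.49810547 -0.15718524  0.17674203] [ 0.32268733  0.76338317 -1.76872035] 0.03708995890994794 29.999735191231593
64 [[ 0.60243217 -0.18148893  0.17114622]
 [ 0.62528322 -0.1654918   0.18713329]
 [ 0.63719844 -0.15094091  0.18986685]]
```

View pics/m9.png

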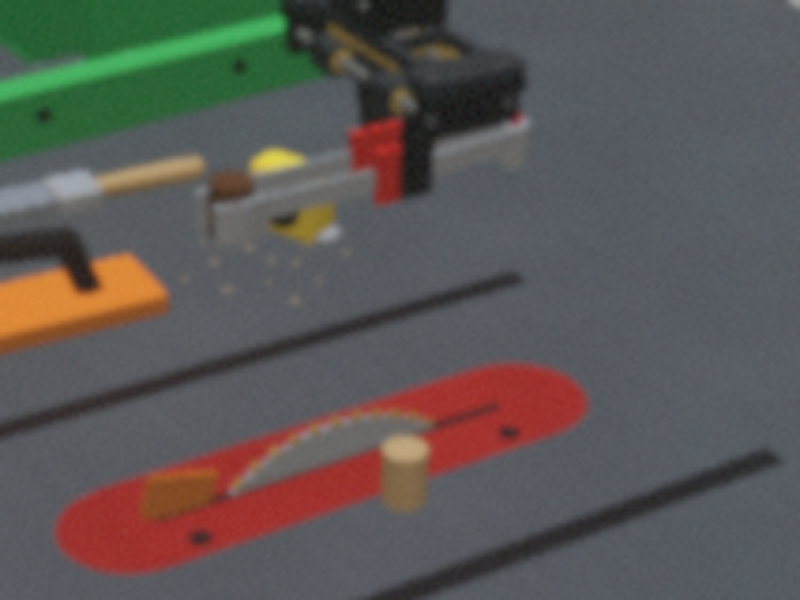

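The stub (about 230,190 in the crop) is held in the jaws. Its top is at 0.187 m, so its underside is near 0.147 m, and the arm is still.

```bash
python3 -c "
from plant import arm
print(arm.finish_job())"
```

```text
the job is handed in; nothing more can be done
None
```

I handed the job in with the dark stub clamped in the squeezed tongs, its underside about 15 cm above the table and the arm still; the last view shows the pale stub and saw in place.

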